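# Pop the grater box's drawer and trap it with the other finger

### The job

On the grater box (the one whose plate has rows of teeth and whose drawer has an arched front), press the steel key down with one finger, and as the spring drives the drawer out, trap it with the other finger in front of the arched board, so that it opens by a centimetre or more but never more than half way. Finish while holding: one finger still keeps the key down and the other still blocks the drawer at rest. Touch gently, and leave the slicer box and everything else where it is, unlifted.

Things in the scene. Friction and masses are not known exactly. Their poses are not given: they have to be found in the camera images.
- grater_box: bamboo box with a steel plate with rows of round teeth on its roof; its drawer front is arched. 180 mm long, 110 wide, fixed. Origin on the table under its key's centre; x points to its rear, z up. The drawer's front board closes x = -37 to -25 mm and runs out along -x; x = -25 to 25 is a step 40 mm high that carries the key, x = 25 to 155 a roof 64 mm high
- grater_pad: the grater box's key: a plain steel plate 36 mm along the box's x and 44 mm across, standing 10 mm proud of the step. Origin at the centre of its upper face, 50 mm above the table when up; z up; it moves straight down when pressed
- grater_key (a joint): how far the grater box's key is pressed: 0 up, 0.010 m fully down (flush with the step). Sprung: about 2.5 N to start, 5 N fully down; comes up when let go. The drawer is unlatched once the key is 5 mm down; letting go of the key does not stop the drawer
- grater_front: front board of the grater box's drawer: 12 mm thick, 100 mm wide up to 40 mm height, above that a half-round hump 68 mm wide at its base, its top 72 mm above the table (22 mm above the raised key). While shut its inner side is 25 mm and its outer side 37 mm from the key's centre. Origin at table height under its middle; axes as the box
- grater_drawer (a joint): how far the grater box's drawer is out: 0 shut and latched, 0.120 m fully out, half way is 0.060. Once unlatched, a damped spring drives it out by itself at about 0.14 m/s with about 3 N, and about 3 N holds it anywhere
- slicer_box: the other bamboo box, to be left alone: one long slanting blade in the steel plate on its roof; its drawer front is a plain rectangle, 68 mm high. Size, origin, axes and layout as the grater box
- slicer_key (a joint): how far the slicer box's key is pressed: 0 up, 0.010 m fully down; same key as on the grater box
- slicer_drawer (a joint): how far the slicer box's drawer is out: 0 shut, 0.120 m fully out
- cheese_end: bystander: block of cheese 45 x 55 x 28 mm standing on the rear of the grater box's roof; origin at the centre of its underside
- spice_jar: bystander: small amber glass jar, 42 mm across, 85 mm tall; origin at the centre of its underside
- plate: bystander: round wooden plate, 200 mm across, 18 mm tall; origin at the centre of its underside
- cheese_block: bystander: block of cheese 80 x 55 x 45 mm on the table; origin at the centre of its underside
- bowl: bystander: small white bowl, 68 mm across, 45 mm tall; origin at the centre of its underside
- mug: bystander: white mug, 80 mm across, 90 mm tall; origin at the centre of its underside
- spatula: bystander: spatula lying on the table, 240 mm long; its origin lies on the table
There are look-alikes about, which are no part of the job. What is shaped like the grater_box but pink is not meant.

How it is judged:
On the way, in this order (a step that is already met when the one before it is completed fails the run):
1. the grater box's key is pressed (value of joint grater_key above 0.004 m).
2. the drawer has popped out at least 8 mm and stands still against a finger while a finger keeps the key down (value of joint grater_key above 0.005 m and contact force between the fingers and grater_pad above 0.5 N and value of joint grater_drawer between 0.008 and 0.065 m and contact force between the fingers and grater_front above 0.5 N and velocity of joint grater_drawer below 0.01 m/s), for 0.3 s.
At the end, for the whole second after the job is handed in: The grater box's key is more than 5 mm down under a finger (over 0.5 N), its drawer is between 8 and 65 mm out, at rest (under 10 mm/s) and pressing on a finger with more than 0.5 N (all of step 2 and velocity of joint grater_drawer above -0.01 m/s); the arm keeps its last pose, push and grip.
It fails at once if the grater box's drawer slides out past half way (over 65 mm) (value of joint grater_drawer above 0.065 m).
It fails at once if the drawer's front is pushed with over 25 N (contact force between the fingers and grater_front above 25 N).
It fails at once if the key is pressed with over 40 N (contact force between the fingers and grater_pad above 40 N).
It fails at once if the slicer box's key is pressed or its drawer opened (value of joint slicer_key above 0.004 m or value of joint slicer_drawer above 0.008 m).
It fails at once if a bystander is lifted or carried, or shifted by over 15 mm (distance of any of cheese_end, spice_jar, plate, cheese_block, bowl, mug, spatula from where it was at the start of the episode above 0.015 m).
It also fails if it takes over 29 s, if anything falls off the work surface, if the arm or the gripper's body presses on something with over 40 N, if the wrist force passes 120 N, or if a joint passes its speed limit or range.

### The arm

A 6-joint arm with a two-finger parallel gripper is mounted at the origin on the work surface. World frame = base frame: x ahead of the robot, y to its left, z up, the work surface at z = 0. Lengths are in m, angles in rad, forces in N, time in s.
With the tool pointing down it reaches from about 0.35 to 0.725 m from the base axis. Payload 6 kg.
Tool frame: the origin (TCP) lies on the centre line of the jaws, within the pads' length; the fingertips stand r.nose_length ahead of it and the grasp point (between the pads) is the TCP (r.nose_length is the distance from the TCP to the fingertips, in m); z points along the fingers, y is the direction in which the jaws open and shut (so a half turn about z gives the same grasp; the last joint's range is limited). The gripper opens to 85 mm and grips with 20 to 120 N. Pads are 22 mm wide; open, the fingers measure 114 mm over their backs; the gripper's body (76 mm by 85 mm) begins 54 mm behind the grasp point. The pads swing forward as they close: fully open they stand 13 mm farther back than shut.
Start: joints at [1.603, 0.04, 0.085, 0, -1.615, -0.334], TCP at [0.178, 0.573, 0.228] pointing down, gripper open.
Joint ranges: [-2.56, 2.56], [-1.29, 2.01], [-1.08, 1.49], [-3.29, 1.98], [-2.81, -0.18], [-2.99, 2.99]. Speed limits (rad/s): [2.57, 2.57, 3.01, 3.14, 3.14, 3.14].

### API

Orientations are given as a rotation vector (axis times angle).
In Python, from bench import r gives the robot as it stands. The module is installed in compiled form; this text tells all that it offers.
- The arm moves only by the tool jog_arm, never from a script. Its argument "targets" is a list of rows, each a list of 3 entries, a list of its own where there are three numbers: the shift along the tool's x, y, z in cm, then the turn, a rotation vector about the tool's x, y, z in degrees, then the opening, from 0 (shut) to 1 (fully open). In form: [[[tx, ty, tz], [wx, wy, wz], jaw], ...]. A call has 1 to 20 rows; each row is the pose to reach, as a shift and turn from the pose commanded when the call began, along the tool's axes at that moment; what a row does not reach only later rows make up. A row lasts 1/8 s, in which the tool goes at most 62.5 mm and 10.7 degrees, less where a joint would pass 70% of its speed; a pose out of reach is approached as far as the arm can. A call with a gripper value outside its range is refused whole. The fingers move at their own pace and stop on an object; "newtons" is the grip in N (left out, the last holds). Time passes only in rows, so rows that repeat a pose let the fingers close. It gives the time, the measured TCP pose, the force and the opening at its end, in the units of the state.
- r.state(): the state, without advancing time (a new reading comes with each control period).
- r.snapshot(name): name is "scene" or "top" or "wrist"; returns the picture (420x560x3 uint8, red, green, blue); there is no depth.
- r.calibration(name): a dict with "vfov" (degrees; the focal length in pixels is half the picture's height over the tangent of half this angle, whatever the lens; pixels are square), "cx", "cy" (the principal point, pixels), "R" (3x3) and "t" (3): a world point X has camera coordinates R X + t; the wrist camera has in their place "T_tool_cam" (4x4, takes a point from camera to tool coordinates, whose origin is the TCP and whose axes are the flange's). Camera axes: x right, y down, z forward; pixel columns grow to the right and rows downward; lengths in m; the calibration is good to about 2 mm. The wrist camera is an equidistant fisheye: a pixel r from the principal point sees the ray r / f radians off the axis. A picture is of the moment at which its call begins: read the wrist's pose just before it. calibration takes no time and is no camera call.
- r.job_done(): hands the job in, once; it reports no verdict.
The state is a dict: "time": time; "qpos": joint angles; "joint_vel": joint speeds; "joint_efforts": joint torques, N m; "tcp_pos": TCP position; "orientation": TCP orientation; "wrist_force": force on the tool from outside, world axes, zero at the start; "moment": the same for the moment, N m; "gripper_width": opening from 0.0 (shut) to 1.0 (fully open).
Only numpy, scipy, OpenCV 4.12 (cv2) and the standard library are available. Lean on these libraries where they do the work, as an engineer would, in place of code of your own. Each camera call takes 0.05 s, during which the arm holds its last target.

## Working session

There is one attempt and no reset: what is moved stays moved. The work goes in short steps, Python scripts to look and compute and a tool call to move; the robot and the scene stay as the last step left them, time stands still between calls to the robot, and variables do not carry over. Pictures are saved under pics/ and viewed, and the job is handed in when it is done.

Besides the shell and the picture viewer there is one more tool, called after "Emit:" by a JSON object that holds its "method" and its "body". jog_arm: Moves the arm, as the interface text tells. Its arguments: {"type":"object","properties":{"targets":{"type":"array","items":{"type":"array"}},"newtons":{"type":"number"}},"required":["targets"]}

```bash
mkdir -p pics; python3 - <<'E'
from bench import r
import cv2
print(r.state(), r.nose_length)
for n in ("scene","top","wrist"):
    im=r.snapshot(n); cv2.imwrite(f"pics/{n}0.png",im[:,:,::-1]); print(n,r.calibration(n))
E
```

```text
{'time': 0.0, 'qpos': array([ 1.60270509e+00,  4.08191094e-02,  8.37509038e-02, -4.66829293e-04,
       -1.61550203e+00, -3.33679526e-01]), 'joint_vel': array([-0.00107947, -0.00075809,  0.00017422,  0.00200592, -0.00099724,
        0.00043772]), 'joint_efforts': array([ 2.89560348e-04, -3.68197596e+01,  3.47413552e+01,  6.93231672e+00,
       -5.33737461e-03, -3.03163723e-06]), 'tcp_pos': array([0.17816052, 0.57256922, 0.22694115]), 'orientation': array([ 3.10409554e+00, -4.71917144e-01, -2.13745665e-04]), 'wrist_force': array([-0.60731981,  0.0948446 ,  0.94977197]), 'moment': array([-0.00371146,  0.00372876,  0.01534893]), 'gripper_width': 0.9976102244645618} 0.019
scene {'vfov': 53.82950202115437, 'cx': 279.2131676314052, 'cy': 204.3470363530369, 'R': array([[ 0.84644277,  0.53230122, -0.01378542],
       [ 0.31583495, -0.522734  , -0.7918317 ],
       [-0.42869909,  0.66588631, -0.61058375]]), 't': array([-0.42919253, -0.10030726,  1.40587529])}
top {'vfov': 42.122694345710165, 'cx': 287.0084577035916, 'cy': 210.35159336366405, 'R': array([[-0.01375818, -0.99988535,  0.00632433],
       [-0.99263225,  0.01289635, -0.12047781],
       [ 0.12038244, -0.00793529, -0.99269587]]), 't': array([-0.0151331 ,  0.53584577,  1.46780211])}
wrist {'vfov': 65.70646984690485, 'cx': 280.41779875540885, 'cy': 209.02376149587036, 'T_tool_cam': array([[ 1.06274673e-03, -9.62691617e-01, -2.70598818e-01,
         6.86460589e-02],
       [ 9.99999414e-01,  9.67323981e-04,  4.86001470e-04,
        -4.63851624e-04],
       [-2.06112815e-04, -2.70599176e-01,  9.62692081e-01,
        -1.46149798e-01],
       [ 0.00000000e+00,  0.00000000e+00,  0.00000000e+00,
         1.00000000e+00]])}
```

View pics/scene0.png

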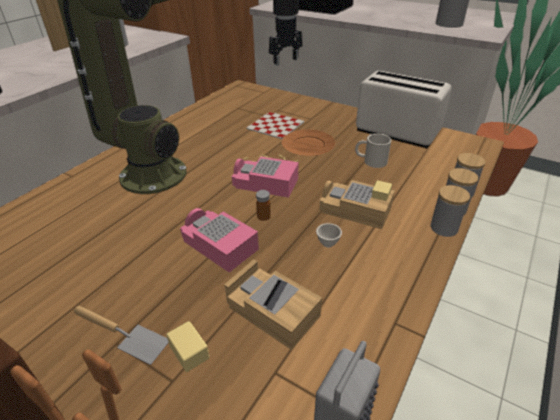

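View pics/top0.png

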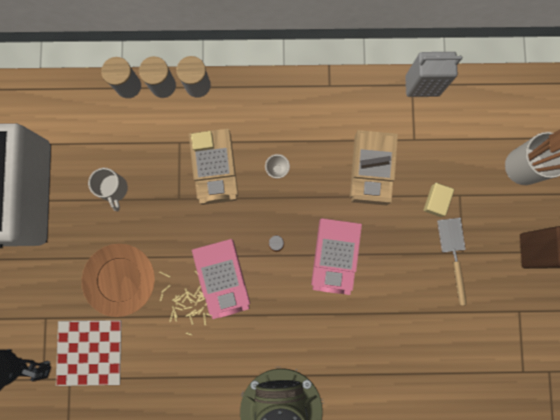

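View pics/wrist0.png

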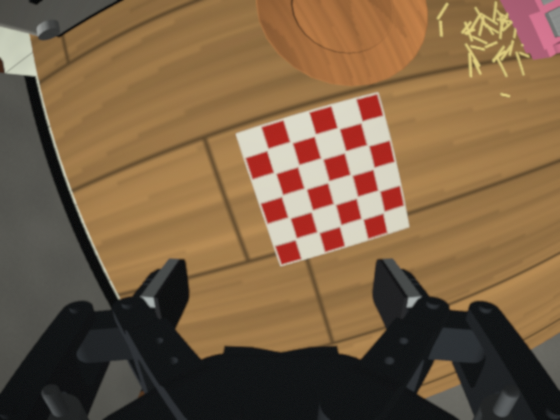

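The scene shows the bamboo grater with cheese on its rear roof at about (360,200). In the top view it sits at (213,165), with its key near (216,187) and its front near (217,199). The slicer is at (375,165), and both pink boxes are look-alikes. I'll zoom in to measure.

```bash
python3 - <<'E'
import cv2
im=cv2.imread("pics/top0.png")[120:215,170:260]; cv2.imwrite("pics/topz.png",cv2.resize(im,None,fx=6,fy=6,interpolation=cv2.INTER_CUBIC))
im=cv2.imread("pics/scene0.png")[165:235,305:405]; cv2.imwrite("pics/scenez.png",cv2.resize(im,None,fx=8,fy=8,interpolation=cv2.INTER_CUBIC))
E
```

```text
(no output)
```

View pics/topz.png

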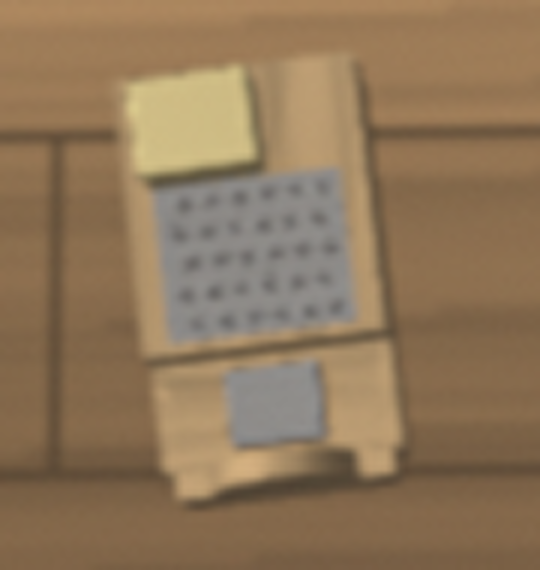

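View pics/scenez.png

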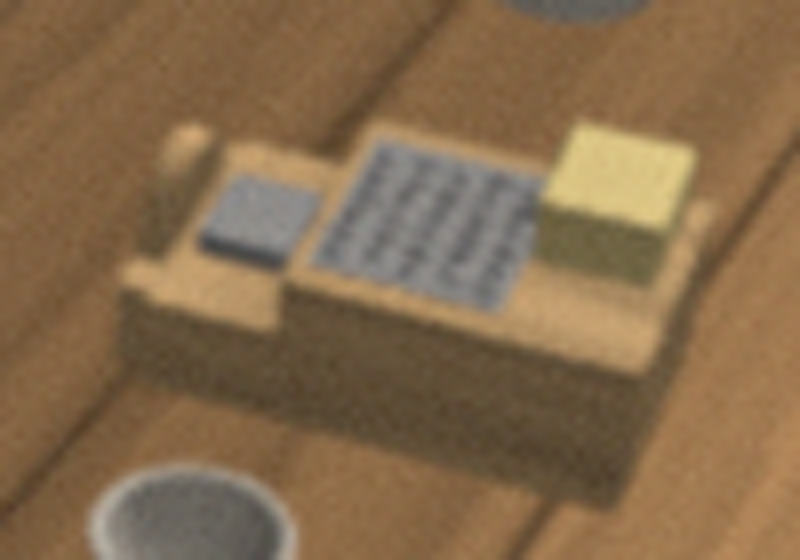

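```bash
cat > h.py <<'E'
import numpy as np,cv2
from bench import r
def ray(name,u,v):
    c=r.calibration(name); f=210/np.tan(np.radians(c['vfov']/2))
    d=np.array([(u-c['cx'])/f,(v-c['cy'])/f,1.]); R=np.array(c['R']);t=np.array(c['t'])
    return -R.T@t, R.T@d
def onz(name,u,v,z):
    o,d=ray(name,u,v); return o+d*(z-o[2])/d[2]
E
python3 - <<'E'
from h import *
tz=lambda u,v,z:onz("top",(u+.5)/6-.5+170,(v+.5)/6-.5+120,z)
sz=lambda u,v,z:onz("scene",(u+.5)/8-.5+305,(v+.5)/8-.5+165,z)
K=np.array([tz(*p,.05) for p in [(226,370),(318,362),(324,438),(234,446)]]); print("key top",K[:,:2],K.mean(0))
Ks=np.array([sz(*p,.05) for p in [(235,175),(322,192),(285,250),(200,240)]]); print("key scene",Ks[:,:2],Ks.mean(0))
Rf=[tz(*p,.064) for p in [(120,80),(357,55),(387,330),(145,360)]]; print(np.array(Rf)[:,:2])
R4=np.array(Rf); ax=(R4[0]+R4[1]-R4[2]-R4[3])[:2]; print("yaw",np.degrees(np.arctan2(ax[1],ax[0])))
e=(R4[0]+R4[3]-R4[1]-R4[2])[:2]; print("yaw2",np.degrees(np.arctan2(e[1],e[0]))-90)
yaw=np.arctan2(ax[1],ax[0]);X=np.array([np.cos(yaw),np.sin(yaw)])
print("origin est from roof", R4.mean(0)[:2]-0.09*X)
# bystanders
for n,p,z in [("bowl",(277,166),.045),("mug",(105,184),.09),("plate",(118,280),.018),("jar",(276,243),.085)]: print(n,onz("top",*p,z))
E
```

```text
key top [[0.6164348  0.19477193]
 [0.61960297 0.15288886]
 [0.58452699 0.15014739]
 [0.58137286 0.19100604]] [0.6004844  0.17220355 0.05      ]
key scene [[0.58443764 0.18907377]
 [0.61721302 0.19589159]
 [0.62120578 0.15556224]
 [0.59181564 0.14506845]] [0.60366802 0.17139901 0.05      ]
[[0.74869765 0.24163936]
 [0.75910034 0.13360124]
 [0.63136687 0.12017132]
 [0.61898717 0.22936515]]
yaw 5.701719814217617
yaw2 5.987059364014129
origin est from roof [0.59998327 0.1722528 ]
bowl [0.65749551 0.00367722 0.045     ]
mug [0.60535579 0.46034224 0.09      ]
plate [0.35181766 0.44159983 0.018     ]
jar [0.44296204 0.00831343 0.085     ]
```

```bash
cat >> h.py <<'E'
from scipy.spatial.transform import Rotation as Ro
O=np.array([.601,.172,0]); YAW=np.radians(5.8)
B=Ro.from_euler('z',YAW).as_matrix()
def plan(box_xyz, yawx=-84.2):
    s=r.state(); T=Ro.from_rotvec(s['orientation']).as_matrix(); p=s['tcp_pos']
    tgt=O+B@np.array(box_xyz)
    c,sn=np.cos(np.radians(yawx)),np.sin(np.radians(yawx))
    x=np.array([c,sn,0]);z=np.array([0,0,-1.]);y=np.cross(z,x)
    D=np.stack([x,y,z],1)
    print("tgt",tgt,"shift cm",(T.T@(tgt-p)*100).round(2),"turn",np.degrees(Ro.from_matrix(T.T@D).as_rotvec()).round(2))
    print("now in box",(B.T@(p-O)*1000).round(1),"t",s['time'],"F",s['wrist_force'].round(2),"w",s['gripper_width'], "yawx",np.degrees(np.arctan2(T[1,0],T[0,0])), "z axis",T[:,2].round(3))
E
python3 -c "
from h import *
plan([-.0315,0,.16])"
```

```text
tgt [0.56966126 0.16881673 0.16      ] shift cm [49.38 26.91  6.77] turn [ 7.000e-02 -5.000e-02  6.691e+01]
now in box [-380.1  441.3  227.2] t 0.15 F [ 0.26  0.71 -0.17] w 0.9992628803271225 yawx -17.293303964156944 z axis [-0.    -0.001 -1.   ]
```

Emit:
{"method": "jog_arm", "body": {"targets": [[[49.4,26.9,6.8],[0,0,66.9],0.6],[[49.4,26.9,6.8],[0,0,66.9],0.6],[[49.4,26.9,6.8],[0,0,66.9],0.6],[[49.4,26.9,6.8],[0,0,66.9],0.6],[[49.4,26.9,6.8],[0,0,66.9],0.6],[[49.4,26.9,6.8],[0,0,66.9],0.6],[[49.4,26.9,6.8],[0,0,66.9],0.6],[[49.4,26.9,6.8],[0,0,66.9],0.6],[[49.4,26.9,6.8],[0,0,66.9],0.6],[[49.4,26.9,6.8],[0,0,66.9],0.6],[[49.4,26.9,6.8],[0,0,66.9],0.6],[[49.4,26.9,6.8],[0,0,66.9],0.6],[[49.4,26.9,6.8],[0,0,66.9],0.6]], "newtons": 30}}

```text
time: 1.78
tcp_pos: [0.5696, 0.1703, 0.1605]
orientation: [-2.332, 2.103, -0.0]
wrist_force: [-0.1, -0.1, -0.4]
gripper_width: 0.597
```

```bash
python3 -c "
from h import *
plan([-.0315,0,.09])
for n in ('wrist','scene','top'): cv2.imwrite(f'pics/{n}1.png',r.snapshot(n)[:,:,::-1])
im=cv2.imread('pics/scene1.png')[110:240,270:430]; cv2.imwrite('pics/scene1z.png',cv2.resize(im,None,fx=4,fy=4,interpolation=cv2.INTER_CUBIC))"
```

```text
tgt [0.56966126 0.16881673 0.09      ] shift cm [0.15 0.01 7.05] turn [-0.04  0.02  0.12]
now in box [-31.4   1.5 160.5] t 1.775 F [-0.11 -0.12 -0.43] w 0.5969105738242354 yawx -84.0849570107569 z axis [ 0.001  0.    -1.   ]
```

View pics/wrist1.png

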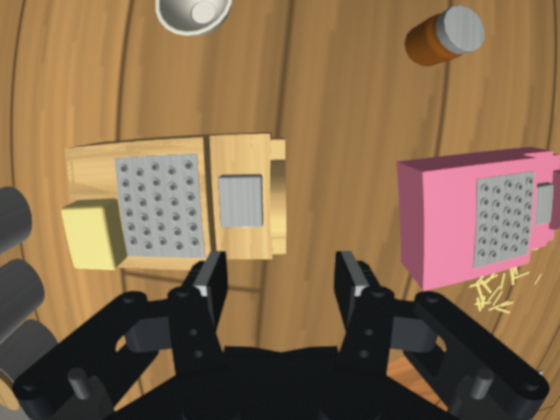

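View pics/scene1z.png

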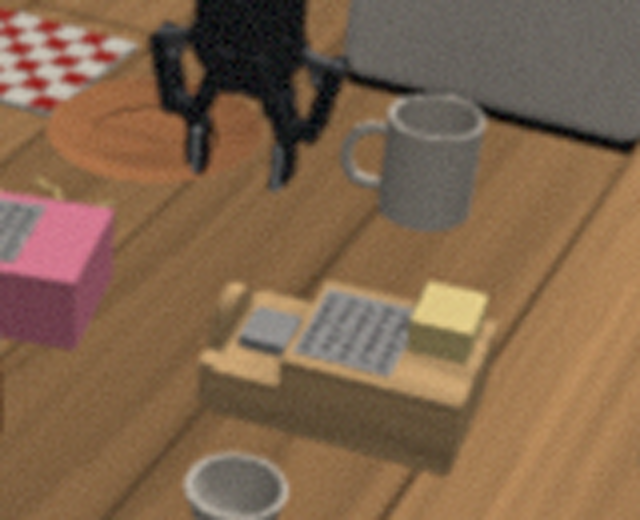

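The wrist view shows the key at (218-263, 175-229), the front board to its right at x ≈ 270-286, and the fingertips near (215,258) and (345,258). I'll cross-check the key position from this view.

```bash
cat >> h.py <<'E'
def wray(u,v,s):
    c=r.calibration('wrist'); f=210/np.tan(np.radians(c['vfov']/2))
    du,dv=u-c['cx'],v-c['cy']; q=np.hypot(du,dv); th=q/f
    d=np.array([np.sin(th)*du/q,np.sin(th)*dv/q,np.cos(th)])
    T=np.array(c['T_tool_cam']); 
    return T[:3,3],T[:3,:3]@d
def wonz(u,v,z,s):
    o,d=wray(u,v,s);R=Ro.from_rotvec(s['orientation']).as_matrix()
    o=s['tcp_pos']+R@o; d=R@d; return B.T@(o+d*(z-o[2])/d[2]-O)*1000
E
python3 -c "
from h import *
s=r.state()
K=np.array([wonz(u,v,.05,s) for u,v in [(218,176),(263,175),(263.5,228),(221,228)]]);print(K.round(1),K.mean(0).round(1))
print('board outer bottom corner z40',wonz(286,140,.04,s),wonz(286,253,.04,s))
print('step/board line',wonz(270,134,.04,s),wonz(271,258,.04,s))
for u,v in [(227,253),(336,253),(209,262),(355,262)]:
  o,d=wray(u,v,s); print('finger tip in tool at z=.01/.019',[(o+d*(z-o[2])/d[2]).round(4) for z in (.010,.019)])
im=cv2.imread('pics/wrist1.png')[230:340,170:390]; cv2.imwrite('pics/w1z.png',cv2.resize(im,None,fx=3.5,fy=3.5,interpolation=cv2.INTER_CUBIC))
"
```

```text
[[ 19.4 -22.6  50. ]
 [-17.1 -23.2  50. ]
 [-17.   21.5  50. ]
 [ 19.   21.8  50. ]] [ 1.1 -0.6 50. ]
board outer bottom corner z40 [-35.52580967 -50.62740835  40.        ] [-36.19016015  48.48132686  40.        ]
step/board line [-22.49324014 -55.5408009   40.        ] [-22.79091076  53.42731106  40.        ]
finger tip in tool at z=.01/.019 [array([ 0.0002, -0.0283,  0.01  ]), array([-0.0037, -0.0299,  0.019 ])]
finger tip in tool at z=.01/.019 [array([0.0003, 0.0291, 0.01  ]), array([-0.0037,  0.0308,  0.019 ])]
finger tip in tool at z=.01/.019 [array([-0.0053, -0.0385,  0.01  ]), array([-0.0095, -0.0407,  0.019 ])]
finger tip in tool at z=.01/.019 [array([-0.0052,  0.0399,  0.01  ]), array([-0.0095,  0.0422,  0.019 ])]
```

View pics/w1z.png

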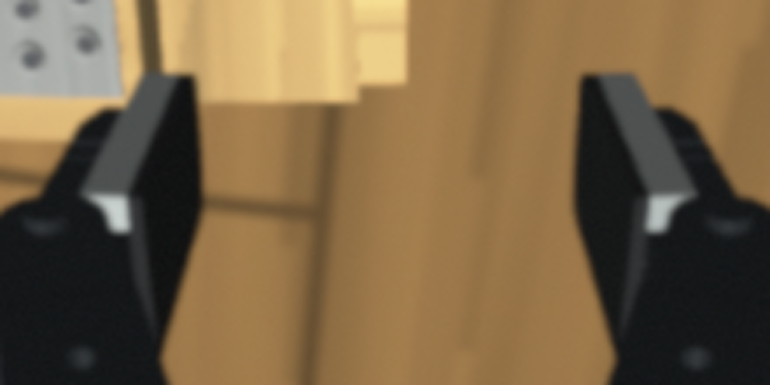

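```bash
python3 -c "
from h import *
s=r.state(); R=Ro.from_rotvec(s['orientation']).as_matrix()
# scene: tips
for u,v in [(197,173),(277,188)]:
  o,d=ray('scene',(u+.5)/4-.5+270,(v+.5)/4-.5+110)
  o2=R.T@(o-s['tcp_pos']); d2=R.T@d
  for x in (-.011,0,.011):
    k=(x-o2[0])/d2[0]; print('scene tip tool',(o2+k*d2).round(4))
for u,v in [(225,251.2),(228,288.5),(336.5,251.2),(334.5,288)]:
  o,d=wray(u,v,s)
  print([(o+d*(z-o[2])/d[2]).round(4) for z in (-.015,-.005,.005,.015)])
im=cv2.imread('pics/wrist0.png')[220:340,120:440]; cv2.imwrite('pics/w0z.png',cv2.resize(im,None,fx=2.5,fy=2.5,interpolation=cv2.INTER_CUBIC))
im=cv2.imread('pics/scene1.png')[110:165,300:365]; cv2.imwrite('pics/s1z.png',cv2.resize(im,None,fx=10,fy=10,interpolation=cv2.INTER_CUBIC))
"
```

```text
scene tip tool [-0.011   0.0349  0.0027]
scene tip tool [-0.      0.0308 -0.0042]
scene tip tool [ 0.011   0.0267 -0.0111]
scene tip tool [-0.011  -0.026  -0.0002]
scene tip tool [ 0.     -0.0295 -0.007 ]
scene tip tool [ 0.011  -0.0329 -0.0139]
[array([ 0.012 , -0.0247, -0.015 ]), array([ 0.0077, -0.0265, -0.005 ]), array([ 0.0034, -0.0284,  0.005 ]), array([-0.0009, -0.0303,  0.015 ])]
[array([-0.007 , -0.0245, -0.015 ]), array([-0.0127, -0.0263, -0.005 ]), array([-0.0185, -0.0282,  0.005 ]), array([-0.0242, -0.03  ,  0.015 ])]
[array([ 0.012 ,  0.0246, -0.015 ]), array([ 0.0077,  0.0265, -0.005 ]), array([0.0034, 0.0284, 0.005 ]), array([-0.0008,  0.0303,  0.015 ])]
[array([-0.0067,  0.0249, -0.015 ]), array([-0.0124,  0.0269, -0.005 ]), array([-0.0181,  0.0288,  0.005 ]), array([-0.0238,  0.0307,  0.015 ])]
```

View pics/s1z.png

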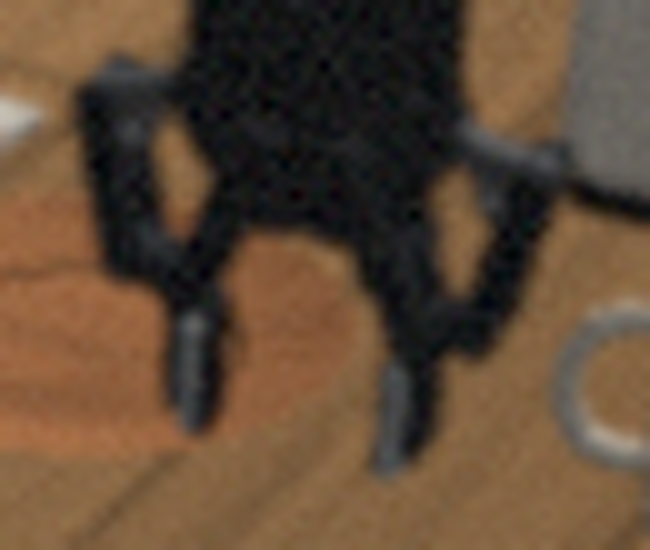

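View pics/w0z.png

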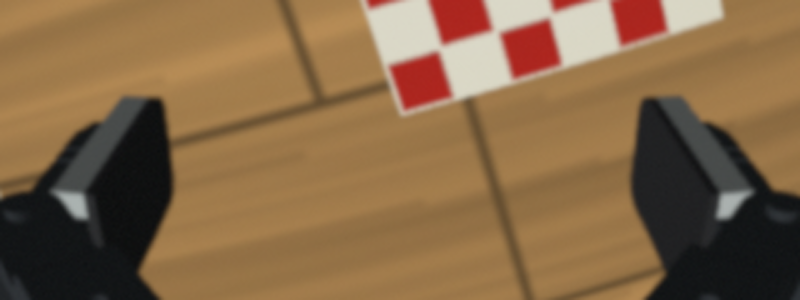

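Emit:
{"method": "jog_arm", "body": {"targets": [[[0.15,0,4],[0,0,0],0.6],[[0.15,0,7],[0,0,0],0.6],[[0.15,0,8],[0,0,0],0.6],[[0.15,0,8],[0,0,0],0.6]]}}

```text
time: 2.42
tcp_pos: [0.5702, 0.1677, 0.0802]
orientation: [2.331, -2.105, 0.001]
wrist_force: [0.6, -0.2, 0.6]
gripper_width: 0.602
```

```bash
python3 -c "
from h import *
plan([-.0315,0,.07])
for n in ('wrist','scene'): cv2.imwrite(f'pics/{n}2.png',r.snapshot(n)[:,:,::-1])
im=cv2.imread('pics/scene2.png')[130:225,300:410]; cv2.imwrite('pics/scene2z.png',cv2.resize(im,None,fx=6,fy=6,interpolation=cv2.INTER_CUBIC))
im=cv2.imread('pics/wrist2.png')[130:340,140:420]; cv2.imwrite('pics/wrist2z.png',cv2.resize(im,None,fx=2.8,fy=2.8,interpolation=cv2.INTER_CUBIC))"
```

```text
tgt [0.56966126 0.16881673 0.07      ] shift cm [-0.11  0.05  1.02] turn [ 0.   -0.03  0.03]
now in box [-31.   -1.1  80.2] t 2.425 F [ 0.64 -0.24  0.55] w 0.6020186101343049 yawx -84.17224546257528 z axis [ 0.    -0.001 -1.   ]
```

View pics/wrist2z.png

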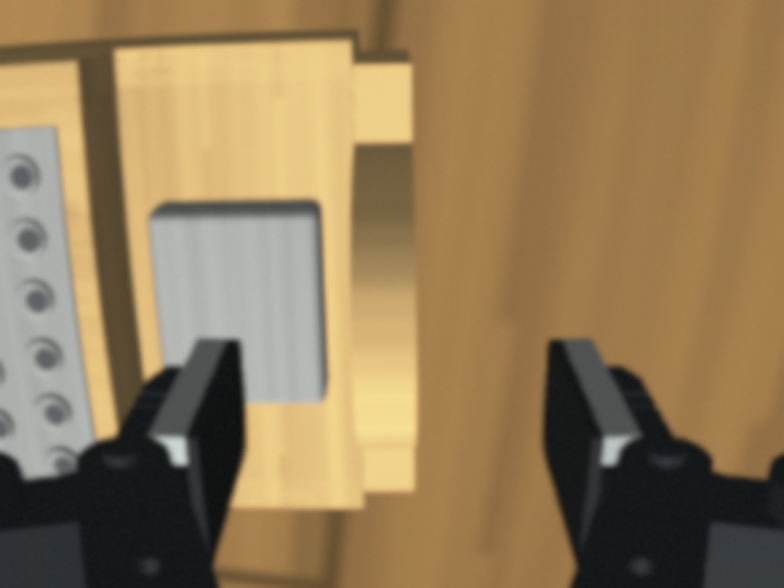

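View pics/scene2z.png

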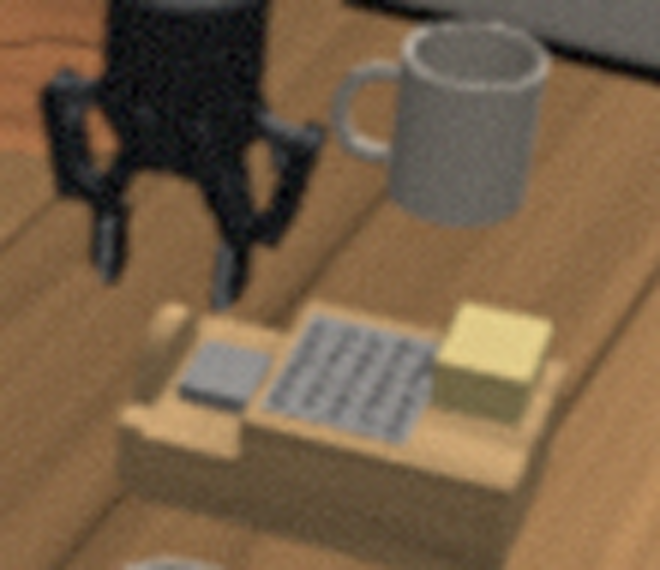

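The two views agree that the fingertips stand about 12 mm behind the TCP at this opening. That disagrees with nose_length, which says 19 mm ahead. I'll descend in small steps and find contact by force.

Emit:
{"method": "jog_arm", "body": {"targets": [[[0,0,1],[0,0,0],0.6],[[0,0,1.8],[0,0,0],0.6],[[0,0,1.8],[0,0,0],0.6]]}}

```text
time: 2.9
tcp_pos: [0.5696, 0.1674, 0.0608]
orientation: [2.33, -2.105, -0.001]
wrist_force: [0.7, -0.6, 0.2]
gripper_width: 0.604
```

```bash
python3 -c "
from h import *
plan([-.0315,0,.042])
for n in ('wrist','scene'): cv2.imwrite(f'pics/{n}3.png',r.snapshot(n)[:,:,::-1])
im=cv2.imread('pics/scene3.png')[130:225,300:410]; cv2.imwrite('pics/scene3z.png',cv2.resize(im,None,fx=6,fy=6,interpolation=cv2.INTER_CUBIC))
im=cv2.imread('pics/wrist3.png')[130:340,140:420]; cv2.imwrite('pics/wrist3z.png',cv2.resize(im,None,fx=2.8,fy=2.8,interpolation=cv2.INTER_CUBIC))"
```

```text
tgt [0.56966126 0.16881673 0.042     ] shift cm [-0.14 -0.02  1.88] turn [ 0.1  -0.04  0.  ]
now in box [-31.7  -1.4  60.8] t 2.9 F [ 0.74 -0.55  0.15] w 0.6038873994803157 yawx -84.19512070367706 z axis [-0.002 -0.001 -1.   ]
```

View pics/wrist3z.png

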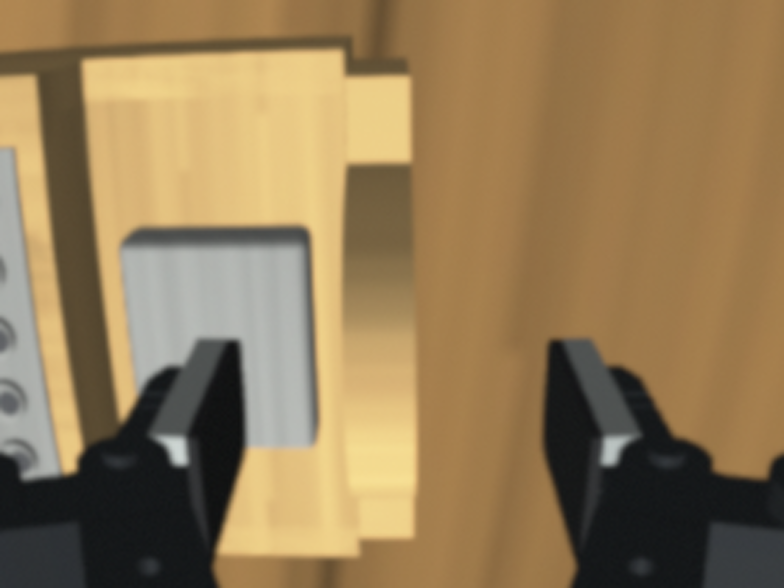

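View pics/scene3z.png

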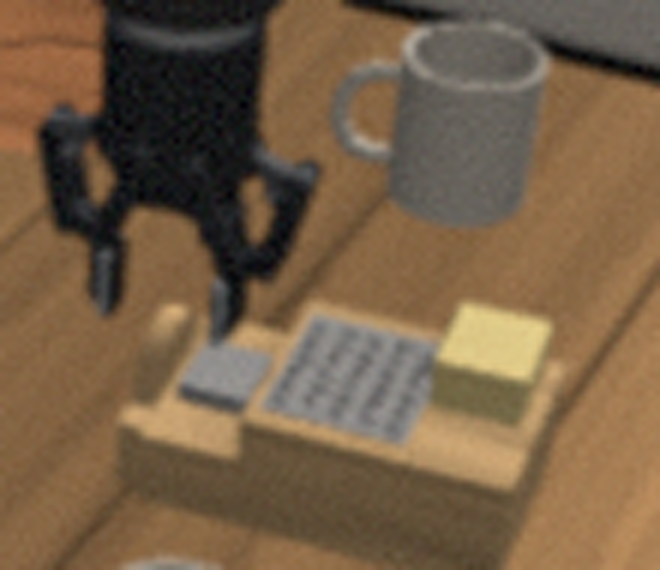

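No contact yet. The scene view shows the finger still above the key, with its tip at (222,337) and the key at (224,372).

Emit:
{"method": "jog_arm", "body": {"targets": [[[-0.1,0,0.8],[0,0,0],0.6],[[-0.1,0,1.2],[0,0,0],0.6],[[-0.1,0,1.6],[0,0,0],0.6],[[-0.1,0,1.6],[0,0,0],0.6]]}}

```text
time: 3.5
tcp_pos: [0.5699, 0.1685, 0.0455]
orientation: [2.331, -2.105, -0.0]
wrist_force: [0.5, -0.4, 1.0]
gripper_width: 0.6
```

Emit:
{"method": "jog_arm", "body": {"targets": [[[0,0,0.3],[0,0,0],0.6],[[0,0,0.3],[0,0,0],0.6]]}}

```text
time: 3.75
tcp_pos: [0.5703, 0.1687, 0.0432]
orientation: [-2.331, 2.106, -0.001]
wrist_force: [0.8, 0.4, -0.7]
gripper_width: 0.601
```

```bash
python3 -c "
from h import *
plan([-.0315,0,.032])
for n in ('wrist','scene'): cv2.imwrite(f'pics/{n}4.png',r.snapshot(n)[:,:,::-1])
im=cv2.imread('pics/scene4.png')[130:225,300:410]; cv2.imwrite('pics/scene4z.png',cv2.resize(im,None,fx=6,fy=6,interpolation=cv2.INTER_CUBIC))
im=cv2.imread('pics/wrist4.png')[130:340,140:420]; cv2.imwrite('pics/wrist4z.png',cv2.resize(im,None,fx=2.8,fy=2.8,interpolation=cv2.INTER_CUBIC))"
```

```text
tgt [0.56966126 0.16881673 0.032     ] shift cm [-0.01  0.06  1.12] turn [-0.03 -0.    0.01]
now in box [-30.9  -0.1  43.2] t 3.75 F [ 0.82  0.36 -0.71] w 0.600735315976872 yawx -84.187322867185 z axis [ 0.001  0.    -1.   ]
```

View pics/wrist4z.png

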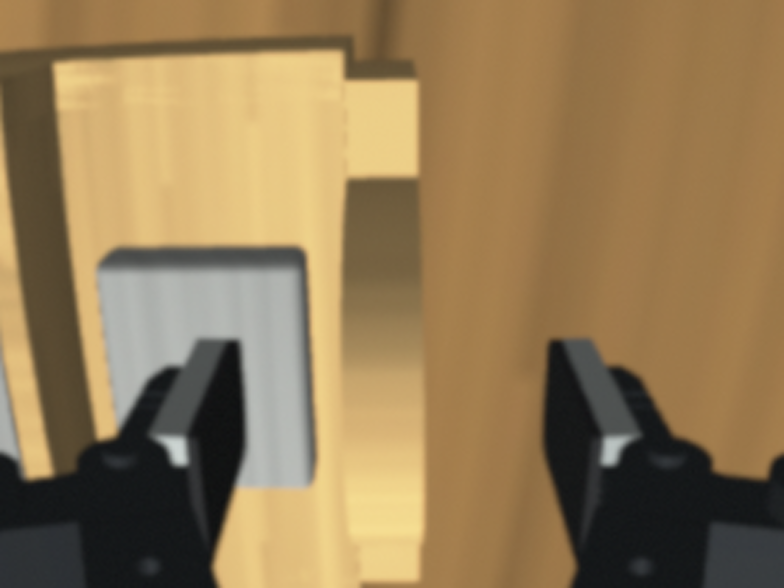

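View pics/scene4z.png

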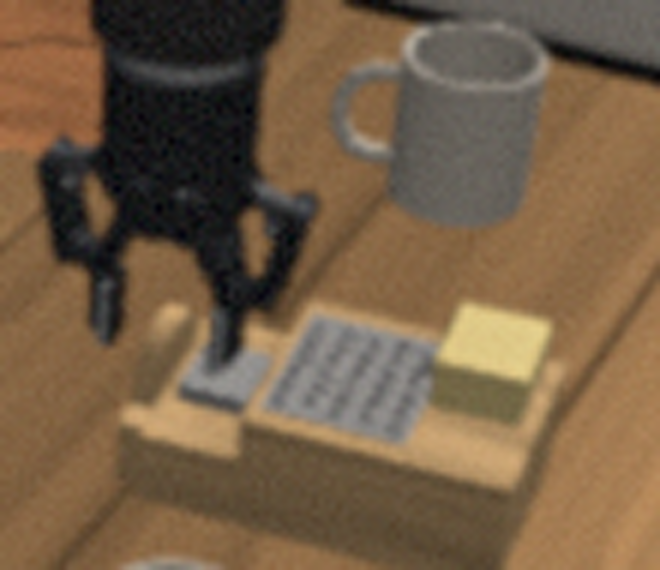

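The tip is just above the key and centred on it. The other finger is clear in front of the hump.

Emit:
{"method": "jog_arm", "body": {"targets": [[[0,0,0.3],[0,0,0],0.6],[[0,0,0.3],[0,0,0],0.6]]}}

```text
time: 4.1
tcp_pos: [0.5703, 0.1687, 0.0404]
orientation: [-2.331, 2.106, -0.001]
wrist_force: [-0.5, -0.4, 3.9]
gripper_width: 0.603
```

Emit:
{"method": "jog_arm", "body": {"targets": [[[0,0,0.3],[0,0,0],0.6],[[0,0,0.3],[0,0,0],0.6]]}}

```text
time: 4.35
tcp_pos: [0.5703, 0.1687, 0.0371]
orientation: [-2.331, 2.106, -0.001]
wrist_force: [-0.3, 0.4, 3.9]
gripper_width: 0.599
```

Emit:
{"method": "jog_arm", "body": {"targets": [[[0,0,0.2],[0,0,0],0.6],[[0,0,0.2],[0,0,0],0.6]]}}

```text
time: 4.6
tcp_pos: [0.5702, 0.1687, 0.0354]
orientation: [-2.331, 2.106, -0.001]
wrist_force: [-1.4, -0.3, 4.8]
gripper_width: 0.602
```

```bash
python3 -c "
from h import *
plan([-.0315,0,.033])
for n in ('wrist','scene'): cv2.imwrite(f'pics/{n}5.png',r.snapshot(n)[:,:,::-1])
print(r.state()['wrist_force'])
im=cv2.imread('pics/scene5.png')[130:225,300:410]; cv2.imwrite('pics/scene5z.png',cv2.resize(im,None,fx=6,fy=6,interpolation=cv2.INTER_CUBIC))
im=cv2.imread('pics/wrist5.png')[130:340,140:420]; cv2.imwrite('pics/wrist5z.png',cv2.resize(im,None,fx=2.8,fy=2.8,interpolation=cv2.INTER_CUBIC))"
```

```text
tgt [0.56966126 0.16881673 0.033     ] shift cm [-0.01  0.06  0.24] turn [-0.03 -0.    0.02]
now in box [-30.9  -0.1  35.4] t 4.6 F [-1.42 -0.26  4.81] w 0.6018526567516558 yawx -84.18181644441353 z axis [ 0. -0. -1.]
[-1.43288822 -0.4374725   4.49130745]
```

View pics/wrist5z.png

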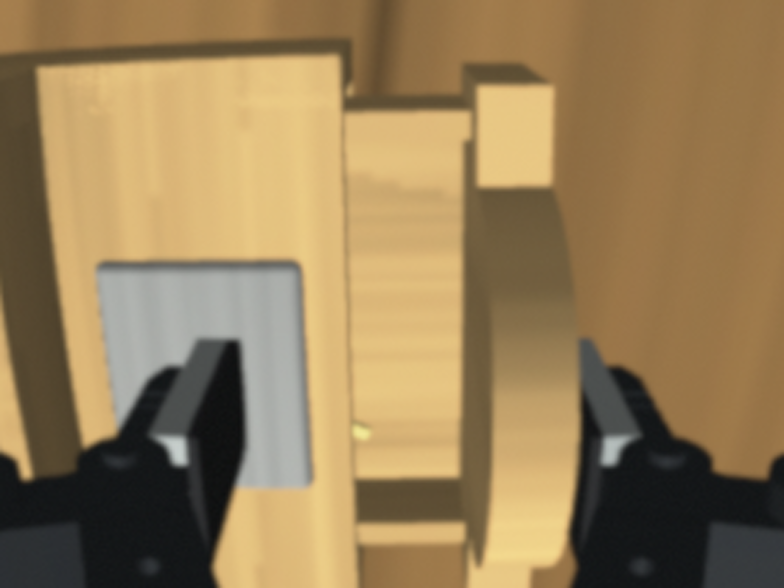

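View pics/scene5z.png

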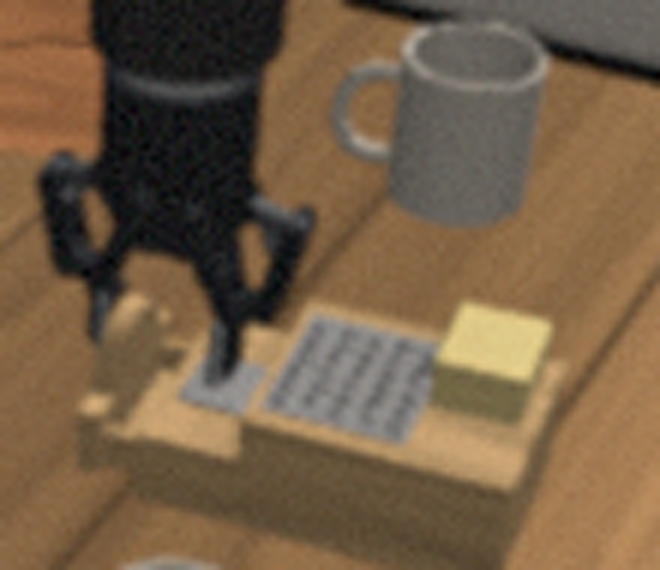

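The drawer has popped out and is trapped against the front finger. I'll press the key about 1.5 mm further for margin and let it settle.

Emit:
{"method": "jog_arm", "body": {"targets": [[[0,0,0.1],[0,0,0],0.6],[[0,0,0.15],[0,0,0],0.6],[[0,0,0.15],[0,0,0],0.6],[[0,0,0.15],[0,0,0],0.6],[[0,0,0.15],[0,0,0],0.6],[[0,0,0.15],[0,0,0],0.6]]}}

```text
time: 5.45
tcp_pos: [0.5703, 0.1688, 0.0342]
orientation: [-2.331, 2.106, -0.001]
wrist_force: [-2.6, 1.0, 6.3]
gripper_width: 0.602
```

```bash
python3 -c "
from h import *
plan([-.0315,0,.033])
F=[]
for i in range(6):
  im=r.snapshot('wrist'); F.append(r.state()['wrist_force'])
print(np.round(F,2), np.mean(F,0)); s=r.state(); print(s['gripper_width'],s['time'])
cv2.imwrite('pics/wrist6.png',im[:,:,::-1])
im=cv2.imread('pics/wrist6.png')[130:340,140:420]; cv2.imwrite('pics/wrist6z.png',cv2.resize(im,None,fx=2.8,fy=2.8,interpolation=cv2.INTER_CUBIC))"
```

```text
tgt [0.56966126 0.16881673 0.033     ] shift cm [-0.01  0.06  0.12] turn [-0.03 -0.    0.02]
now in box [-30.9  -0.1  34.2] t 5.45 F [-2.58  0.98  6.31] w 0.6024361515908475 yawx -84.1791540352823 z axis [ 0.001 -0.    -1.   ]
[[-1.94  0.73  6.06]
 [-1.55 -0.49  5.66]
 [-1.4   0.06  7.3 ]
 [-2.21  0.78  6.03]
 [-1.82 -0.16  5.53]
 [-2.34 -0.79  5.57]] [-1.87565714  0.01979077  6.02359616]
0.6018119284868986 5.75
```

View pics/wrist6z.png

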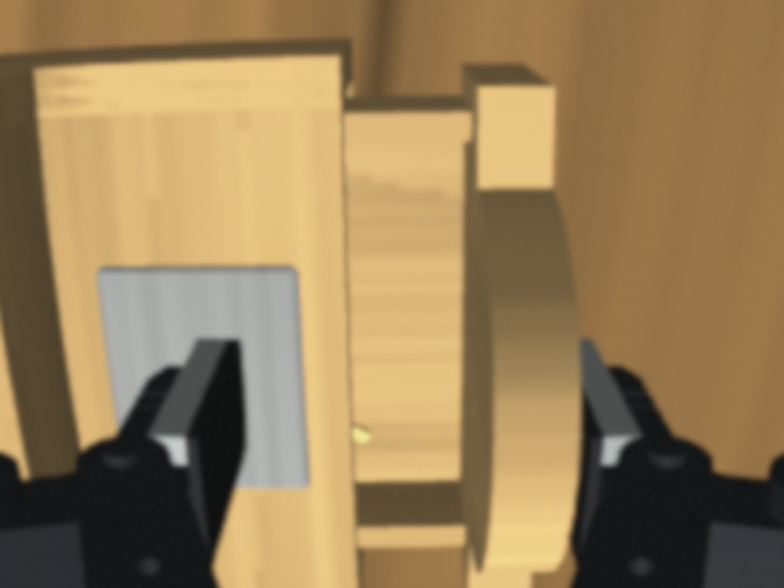

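```bash
python3 -c "
from h import *
s=r.state()
a=wonz(476/2.8+140,130/2.8+130,.04,s);b=wonz(555/2.8+140,130/2.8+130,.04,s);print(a,b)
e=wonz(343/2.8+140,130/2.8+130,.04,s);print('step edge',e,'open mm',e[0]-a[0])
if 10<e[0]-a[0]<50: print(r.job_done(), r.state()['time'])
"
```

```text
[-43.63920461 -43.767373    40.        ] [-56.20474792 -43.90068696  40.        ]
step edge [-22.82293478 -43.71032867  40.        ] open mm 20.81626982177331
the job is handed in; nothing more can be done
the job is handed in; nothing more can be done
```

The grater drawer is trapped about 20 mm out (half way is 60 mm), with one finger on the key and the other in front of the arched board. I handed the job in while holding both, at about 6 s of the 29 s limit.

**What I did:** I lined the jaws up with the grater box and opened them to 0.6. One finger pressed the key, and the spring drove the drawer out into the other finger. I then pressed the key about 1.5 mm further for margin.

**Last checks:**
- **Key:** the picture shows it practically flush with the step. The wrist force averaged about 6 N upward, a little over the key's 5 N when fully down.
- **Drawer:** it stood in the same place in two pictures about a second apart. The wrist camera put it about 20.8 mm out.
- **Push on the front finger:** the net sideways force averaged about 1.9 N, less than the drawer's nominal 3 N. I think friction at the key takes up the rest, but I couldn't measure the force on each finger separately.
- **Other objects:** the tool's path stayed clear of the slicer box and the bystanders, and I saw no unexpected contact. I didn't take a final picture of the whole scene.

**One disagreement:** `r.nose_length` (19 mm ahead of the TCP) didn't fit what I saw. At this opening two camera views put the fingertips about 12 mm behind the TCP. I found contact by force instead; it came at a TCP height of about 41 mm, so the tips were roughly 9 mm behind.

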